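# Fit the drill jig's bush plate over its locating pin and hold it down

### The arm

A 7-joint arm with a two-finger parallel gripper is mounted at the origin on the work surface; the furniture and walls round the work are solid. World frame = base frame: x ahead of the robot, y to its left, z up, the work surface at z = 0. Lengths are in m, angles in rad, forces in N, time in s.
With the tool pointing down it reaches from about 0.4 to 0.85 m from the base axis. Payload 10.4 kg.
Tool frame: the origin (TCP) lies midway between the tips of the shut fingers; the grasp point (between the pads) lies 19 mm behind it; z points along the fingers, y is the line along which they close (so a half turn about z gives the same grasp; the last joint's range is limited). The gripper opens to 87 mm and grips with 3 to 60 N. Pads are 19 mm wide; open, the fingers measure 117 mm over their backs; the gripper's body (75 mm by 190 mm) begins 51 mm behind the grasp point.
Start: joints at [1.217, 0.332, -0.065, 1.46, 0.022, 1.35, -0.088], TCP at [0.203, -0.591, 0.223] pointing down, gripper open.
Joint ranges: [-2.6, 2.6], [-0.5, 2.12], [-1.47, 1.34], [0.16, 2.42], [-1.27, 4.41], [0.06, 2.06], [-2.6, 2.6]. Speed limits (rad/s): [2.22, 2.22, 2.79, 2.79, 3.14, 3.14, 3.14].

### API

Orientations are given as a unit quaternion [x, y, z, w].
In Python, from bench import r gives the robot as it stands.
- The arm moves only by the tool arm_command, never from a script. Its arguments are lists of equal length, an entry for each row: "xyz": the shift along the world's x, y, z in m, a list of three; "rot": the turn, a rotation vector about the world's x, y, z in rad, a list of three. In form: {"xyz": [[tx, ty, tz], ...], "rot": [[ax, ay, az], ...]}. A call has 1 to 20 rows; each row is the pose to reach, as a shift and turn from the pose commanded when the call began; what a row does not reach only later rows make up. A row lasts 1/12 s, in which the tool goes at most 41.7 mm and 7.16 degrees, less where a joint would pass 70% of its speed; a pose out of reach is approached as far as the arm can. A call with a gripper value outside its range is refused whole. "grip" is the opening, from 0 (shut) to 1 (fully open), set as the call begins (left out, the last holds). The fingers move at their own pace and stop on an object; "squeeze" is the grip in N (left out, the last holds). Time passes only in rows, so rows that repeat a pose let the fingers close. It gives the time, the measured TCP pose, the force, the opening and the grip force at its end, in the units of the state.
- r.read_state(): the state, without advancing time (a new reading comes with each control period).
- r.camera(name): name is "scene" or "top" or "wrist"; returns the picture (480x640x3 uint8, red, green, blue); there is no depth.
- r.camera_model(name): a dict with "fx", "fy", "cx", "cy" (pixels), "T" (4x4, takes a point from camera to world coordinates). Camera axes: x right, y up, looking along -z (the intrinsics and any distortion apply to the point x, -y, -z); pixel columns grow to the right and rows downward; lengths in m; the calibration is good to about 2 mm. A picture is of the moment at which its call begins: read the wrist's pose just before it. camera_model takes no time and is no camera call; for the wrist camera it gives the pose at the moment of the call.
- r.close_job(): hands the job in; it is judged then, once.
Trained networks look in the newest picture that a camera, given by its name, has taken for a name from the list of things; names that differ only in an ending like _2 or _b are one class to them, and where a whole thing is asked for, a point or a joint stands for the part that bears it (a point fixed in the world has none). Each returns a list of dicts, best first, with "conf" (0 to 1); they miss things now and then, are a little off and sometimes report something else, mostly with a low value. They report only what shows in the picture. A call takes as long as a camera call.
- r.look_for(label, camera): "at" ([x, y, z] in m, in the coordinates of the camera as it stood for that picture, good to about 4 mm: the middle of the surface that is visible of it).
- r.spot_point(label, camera): "at" ([x, y, z] in m, in the coordinates of the camera as it stood for that picture, good to about 4 mm: a listed point, or the origin of a listed thing).
The state is a dict: "time": time; "joint_positions": joint angles; "joint_vel": joint speeds; "joint_torque": joint torques, N m; "ee_pos": TCP position; "eef_rot": TCP orientation; "ft_force": force on the tool from outside, world axes, zero at the start; "torque": the same for the moment, N m; "width": finger opening in m; "grip_force": force on a finger pad.
Only numpy, scipy, OpenCV 4.12 (cv2) and the standard library are available. Lean on these libraries where they do the work, as an engineer would, in place of code of your own. Each camera call takes 0.05 s, during which the arm holds its last target. There are 200 camera calls.

### The job

Pick up the bush plate by its handle and lower it into the channel of the blue drill jig, handle in line with the two red marks, so that it rides on top of the locating pin with its hole short of it; then slide it along the channel towards the end stop until it drops over the pin. Press it down until the sprung deck is fully down, and finish still holding it pressed down: do not let go. Leave the ball bearing, the steel sleeve and the coil spring where they are.

Things in the scene. Friction and masses are not known exactly. Their poses are not given: they have to be found in the camera images.
- plate_handle (a point): Centre of the handle bar of the loose bush plate. The black bar is 16 mm wide (x), 84 mm long (y), 20 mm high, centred 36 mm above the plate's underside, on two posts 12 mm thick and 68 mm apart along y; 16 mm free between bar and plate. Axes: x across the bar, along the plate's 140 mm length; y along the bar; z up. The same both ways round.
- plate_hole (a point): Centre of the bush plate's hole, at the plate's underside, straight below the handle bar's centre; axes as plate_handle. The plate is aluminium, 140 x 100 x 10 mm (x, y, z), about 0.4 kg; the hole is round, 16 mm wide and goes through. The four dark corner bushes do not take the pin. Swung fast, it turns in a light grip. A fixed grey vice, 155 mm high, stands close behind it (+x).
- jig: Blue drill jig fixed to the bench, 250 x 156 mm (x, y), origin at the centre of its underside, on the bench. x runs along the channel from the open front to the end stop (inner face at x = 114 mm, top at z = 62 mm). Two steel fences 104 mm apart (2 mm of play each side of the plate), upright to z = 64 mm, then flared outwards to z = 78 mm.
- jig_marks (a point): Point on the channel's centre line midway between the two red marks on the fences, at the raised deck's top (40 mm above the jig's underside, jig x = -20 mm); axes as the jig. With the handle above it (13 mm either way) the plate covers the pin and rides on its tip: level, with the bar 48 mm above this point, or with one end sunk to the deck.
- pin_zone (a point): Middle of where the brass locating pin may stand, at the height of its tip (52 mm above the jig's underside); axes as the jig. The pin is fixed, 12 mm thick, tip tapered and round, on the centre line, up to 15 mm before or behind this point in x, differently every time. Plate dropped over it: flat on the raised deck, bar 24 mm above this point, can no longer slide; fully pressed: 18 mm.
- deck (a joint): Travel of the sprung deck, m: 0 = up, 0.006 = fully down on its stop; springs push it up again when released. The plate's weight does not move it; a push of about 4 to 5 N on the plate starts it and about 9 to 11 N holds it fully down.
- bearing: Loose ball bearing lying flat, 47 mm across, 14 mm high, origin at the centre of its underside. Leave alone.
- sleeve: Loose grey steel sleeve standing upright, 50 mm across, 60 mm high, origin at the centre of its underside. Leave alone.
- spring: Loose black coil spring standing upright, 33 mm across, 66 mm high, origin at the centre of its underside. Leave alone.

How it is judged:
By the outcome, as a careful person would: the job done as asked, in the order asked, and still so for the second after the job is handed in, while the arm keeps its last pose, push and grip.
It also fails if it takes over 69 s, if anything falls off the work surface, if the arm or the gripper's body presses on something with over 40 N, if the wrist force passes 120 N, or if a joint passes its speed limit or range.

## Working session

There is one attempt and no reset: what is moved stays moved. The work goes in short steps, Python scripts to look and compute and a tool call to move; the robot and the scene stay as the last step left them, time stands still between calls to the robot, and variables do not carry over. Pictures are saved under pics/ and viewed, at most 10 in all, crops included, and the job is handed in when it is done.

Besides the shell and the picture viewer there is one more tool, called after "Emit:" as a command line: name --argument value ..., lists and objects as JSON in quotes. arm_command: Moves the arm, as the interface text tells. Its arguments: {"type":"object","properties":{"xyz":{"type":"array"},"rot":{"type":"array"},"grip":{"type":"number"},"squeeze":{"type":"number"}},"required":["xyz","rot"]}

```bash
mkdir -p pics
cat > h.py <<'E'
from bench import r
import numpy as np, cv2
def W(cam,at):
    T=np.array(r.camera_model(cam)["T"]); return (T@np.append(at,1))[:3]
def snap(cam,name):
    im=r.camera(cam); cv2.imwrite(f"pics/{name}.png",im[:,:,::-1]); return im
def pix(cam,p):
    m=r.camera_model(cam); c=np.linalg.inv(m["T"])@np.append(p,1)
    return m["fx"]*c[0]/-c[2]+m["cx"], m["fy"]*-c[1]/-c[2]+m["cy"]
E
python3 - <<'E'
from h import *
np.set_printoptions(precision=4,suppress=True)
s=r.read_state(); print(s["time"],s["ee_pos"],s["eef_rot"],s["ft_force"],s["width"])
ims=[]
for c in ["scene","top","wrist"]:
    snap(c,c+"0")
    m=r.camera_model(c); print(c,{k:v for k,v in m.items() if k!="T"},np.array(m["T"]).round(3).tolist())
    for l in ["plate_handle","plate_hole","jig","jig_marks","pin_zone","bearing","sleeve","spring"]:
        for d in r.spot_point(l,c)[:2]:
            p=W(c,d["at"]); print(l,round(d["conf"],2),p,np.round(pix(c,p)), [k for k in d])
a=[cv2.imread(f"pics/{c}0.png") for c in ("scene","top")]
E
```

```text
0.0 [ 0.2028 -0.5907  0.2217] [ 0.9864  0.1646 -0.0002 -0.0007] [ 0.3047  0.1065 -0.2415] 0.08682789348347136
scene {'fx': 486.5071962031238, 'fy': 486.5071962031238, 'cx': 323.83351164867116, 'cy': 236.32058317327645} [[-0.722, 0.319, -0.613, -0.116], [-0.691, -0.363, 0.625, 0.583], [-0.023, 0.875, 0.483, 0.567], [0.0, 0.0, 0.0, 1.0]]
plate_handle 0.8 [ 0.4686 -0.0943  0.0346] [351. 252.] ['at', 'conf']
plate_hole 0.56 [ 0.464  -0.0968 -0.0012] [354. 266.] ['at', 'conf']
jig 0.96 [ 0.5519  0.2661 -0.001 ] [186. 329.] ['at', 'conf']
jig_marks 0.78 [0.5298 0.2656 0.0366] [190. 318.] ['at', 'conf']
pin_zone 0.58 [0.5627 0.2654 0.0522] [178. 303.] ['at', 'conf']
bearing 0.69 [ 0.484   0.0439 -0.0027] [300. 292.] ['at', 'conf']
sleeve 0.76 [ 0.548  -0.3591  0.0012] [395. 214.] ['at', 'conf']
spring 0.66 [ 0.4496 -0.346  -0.0041] [424. 229.] ['at', 'conf']
top {'fx': 558.3466810957199, 'fy': 558.3466810957199, 'cx': 323.6110159375805, 'cy': 249.34664831023818} [[-0.01, 0.992, -0.125, 0.375], [-1.0, -0.01, 0.002, -0.068], [0.001, 0.125, 0.992, 1.069], [0.0, 0.0, 0.0, 1.0]]
plate_handle 0.83 [ 0.4643 -0.0957  0.0345] [337. 271.] ['at', 'conf']
jig 0.9 [ 0.5457  0.2647 -0.0009] [150. 233.] ['at', 'conf']
jig_marks 0.74 [0.5278 0.2656 0.0388] [143. 239.] ['at', 'conf']
jig_marks 0.71 [ 0.547  -0.3575  0.0004] [471. 229.] ['at', 'conf']
pin_zone 0.72 [0.5612 0.2641 0.0497] [143. 220.] ['at', 'conf']
bearing 0.61 [0.4764 0.0439 0.0002] [264. 267.] ['at', 'conf']
sleeve 0.96 [ 0.5478 -0.3609 -0.0007] [473. 228.] ['at', 'conf']
sleeve 0.54 [ 0.4493 -0.3472 -0.0033] [468. 279.] ['at', 'conf']
spring 0.61 [ 0.4453 -0.3467  0.0016] [468. 281.] ['at', 'conf']
wrist {'fx': 387.58436875096504, 'fy': 387.58436875096504, 'cx': 323.3190765029378, 'cy': 241.7413066585793} [[0.327, 0.9, 0.289, 0.282], [-0.945, 0.311, 0.1, -0.564], [-0.0, -0.306, 0.952, 0.385], [0.0, 0.0, 0.0, 1.0]]
```

View pics/top0.png

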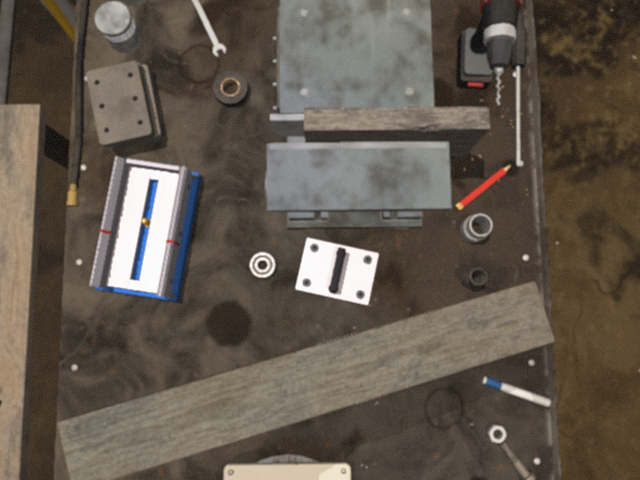

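View pics/scene0.png

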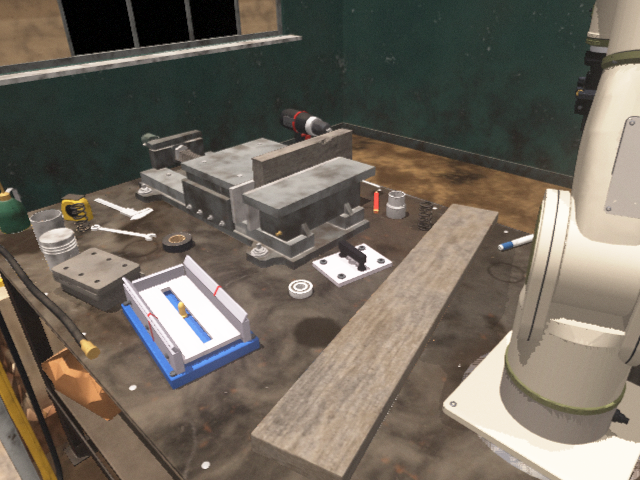

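Top view: the plate is at about (338,271) with its bar nearly along world x. The jig is at (147,230), with the pin near (145,222) and red marks at (105,231) and (172,242). The vice's front edge is at about row 210. The scene view agrees. The bar must turn by about 90°, so I'll measure the angles in the top image first.

```bash
cat >> h.py <<'E'
def ray(cam,uv,z):
    m=r.camera_model(cam);T=np.array(m["T"])
    d=T[:3,:3]@np.array([(uv[0]-m["cx"])/m["fx"],-(uv[1]-m["cy"])/m["fy"],-1.]); o=T[:3,3]
    return o+d*(z-o[2])/d[2]
def rect(cam,mask,z):
    "min-area rectangle, on plane z, of the largest blob: centre, size, heading of the first side"
    cs,_=cv2.findContours(mask.astype(np.uint8),0,cv2.CHAIN_APPROX_NONE); c=max(cs,key=cv2.contourArea)
    P=np.array([ray(cam,p[0],z)[:2] for p in c],np.float32)
    return cv2.minAreaRect(P*1000)
E
python3 - <<'E'
from h import *
np.set_printoptions(precision=4,suppress=True)
im=cv2.imread("pics/top0.png").astype(int); mn,mx=im.min(2),im.max(2)
white=(mn>170)
m=np.zeros_like(white); m[225:315,285:390]=white[225:315,285:390]; print("plate",rect("top",m,.01))
dark=(mx<60); m[:]=0; k=dark[240:300,325:355]; m[240:300,325:355]=k; print("bar",rect("top",m,.046))
m[:]=0; m[150:305,80:205]=white[150:305,80:205]; print("deck",rect("top",m,.04))
b,g,rr=im[...,0],im[...,1],im[...,2]; red=(rr>120)&(g<70)&(b<70)
for sl in [(slice(215,255),slice(90,130)),(slice(225,260),slice(155,190))]:
    v,u=np.nonzero(red[sl]); print("mark",len(u),u.mean()+sl[1].start,v.mean()+sl[0].start)
for u,v in [(266,209),(450,209)]: print("vice",ray("top",(u,v),.155))
E
```

```text
plate ((466.9565734863281, -95.16968536376953), (141.40872192382812, 101.48770904541016), 77.02644348144531)
bar ((464.2623596191406, -95.07145690917969), (12.018803596496582, 79.79945373535156), 76.44771575927734)
deck ((551.103515625, 261.232177734375), (101.08331298828125, 244.39230346679688), 80.92935943603516)
mark 16 105.8125 231.4375
mark 3 169.66666666666666 241.0
vice [0.5585 0.0249 0.155 ]
vice [ 0.5554 -0.2816  0.155 ]
```

Emit:
arm_command --xyz '[[0.015,0.03,0.01],[0.03,0.06,0.02],[0.05,0.095,0.03],[0.065,0.13,0.03],[0.08,0.165,0.03],[0.095,0.2,0.03],[0.11,0.235,0.03],[0.125,0.27,0.03],[0.14,0.305,0.03],[0.155,0.34,0.03],[0.17,0.375,0.03],[0.185,0.41,0.03],[0.2,0.445,0.03],[0.215,0.48,0.03],[0.23,0.515,0.03],[0.245,0.55,0.03],[0.26,0.585,0.03],[0.275,0.62,0.03],[0.29,0.65,0.03],[0.3,0.68,0.03]]' --rot '[[0,0,0.03],[0,0,0.09],[0,0,0.15],[0,0,0.21],[0,0,0.27],[0,0,0.33],[0,0,0.39],[0,0,0.45],[0,0,0.51],[0,0,0.57],[0,0,0.63],[0,0,0.69],[0,0,0.75],[0,0,0.81],[0,0,0.87],[0,0,0.93],[0,0,0.99],[0,0,1.05],[0,0,1.08],[0,0,1.08]]'

```text
time: 3.02
ee_pos: [0.5039, 0.0906, 0.2528]
eef_rot: [0.761, 0.649, 0.0, 0.0]
ft_force: [0.1, -0.4, -0.0]
width: 0.087
grip_force: 0.0
```

Emit:
arm_command --xyz '[[0.01,0.035,0],[0.02,0.07,0],[0.03,0.105,0],[0.04,0.14,0],[0.045,0.17,0],[0.045,0.175,0],[0.045,0.175,0],[0.045,0.175,0]]' --rot '[[0,0,0],[0,0,0],[0,0,0],[0,0,0],[0,0,0],[0,0,0],[0,0,0],[0,0,0]]'

```text
time: 3.68
ee_pos: [0.548, 0.2635, 0.2524]
eef_rot: [0.761, 0.648, -0.0, 0.0]
ft_force: [-0.1, -0.7, -1.3]
width: 0.0868
grip_force: 0.0
```

Run:
```python
from h import *
np.set_printoptions(precision=4,suppress=True)
s=r.read_state(); print(s["time"],s["ee_pos"],s["eef_rot"],s["joint_positions"])
im=snap("wrist","w1"); np.save("w1T.npy",r.camera_model("wrist")["T"])
for l in ["jig","jig_marks","pin_zone"]:
    for d in r.spot_point(l,"wrist")[:2]: print(l,round(d["conf"],2),W("wrist",d["at"]))
```

```text
3.6833 [0.548  0.2635 0.2524] [ 0.7612  0.6485 -0.0002  0.0001] [ 0.1267  0.4028 -0.8618  1.428   0.3046  1.4492 -0.8915]
jig 0.83 [0.5478 0.2616 0.0038]
jig_marks 0.73 [0.5299 0.264  0.0379]
pin_zone 0.72 [0.5614 0.2567 0.0516]
```

View pics/w1.png

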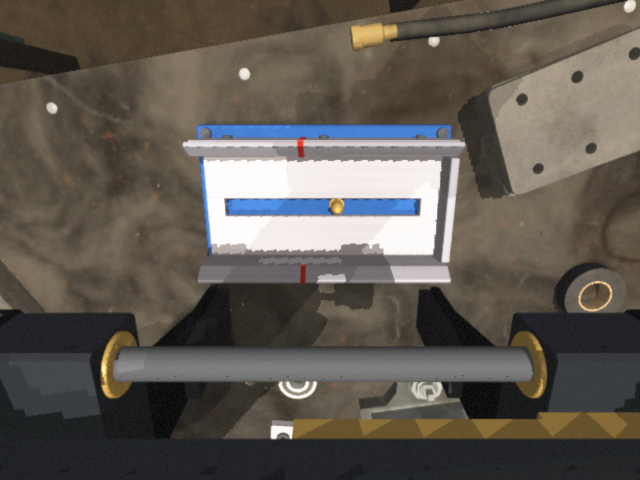

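Wrist view: brass pin at (337,206), slot from (226,207) to (420,207), red marks at (301,148) and (303,274), end stop on the right. The gripper body's long side lies along the closing line. I'll work out the jig geometry from this.

Run:
```python
from h import *
np.set_printoptions(precision=4,suppress=True)
im=cv2.imread("pics/w1.png").astype(int); b,g,rr=im[...,0],im[...,1],im[...,2]
def cen(m,x0,x1,y0,y1):
    v,u=np.nonzero(m[y0:y1,x0:x1]); return np.array([u.mean()+x0,v.mean()+y0]),len(u)
blue=(b>110)&(rr<70)
pts=[]
for u in list(range(232,326,4))+list(range(350,416,4)):
    v=np.nonzero(blue[190:225,u])[0]; pts.append((u,v.mean()+190))
P=np.array([ray("wrist",p,.04)[:2] for p in pts]); 
d=np.polyfit(P[:,0],P[:,1],1); hd=np.degrees(np.arctan(d[0])); print("heading",hd, "y at x=.55",np.polyval(d,.55))
brass=(rr>120)&(b<90)&(rr-b>70)
c,n=cen(brass,322,352,192,222); v,u=np.nonzero(brass[192:222,322:352]); print("pin px",c,n,u.min()+322,u.max()+322,v.min()+192,v.max()+192,ray("wrist",c,.048))
red=(rr>120)&(g<60)
ms=[]
for y0,y1,z in [(135,162,.074),(260,290,.074)]:
    c,n=cen(red,285,320,y0,y1); p=ray("wrist",c,z); ms.append(p); print("mark",c,n,p)
print("mid",(ms[0]+ms[1])/2)
e=np.array([np.cos(np.radians(hd)),np.sin(np.radians(hd))]); M=((ms[0]+ms[1])/2)[:2]; 
pin=ray("wrist",(337,205.5),.050)[:2]
print("pin-marks along",(pin-M)@e,"across",(pin-M)@[-e[1],e[0]])
# triangulate pin with the top camera
t=cv2.imread("pics/top0.png").astype(int); bt=(t[...,2]>120)&(t[...,0]<90)&(t[...,2]-t[...,0]>70); c2,n2=cen(bt,135,158,205,235); print("top pin",c2,n2,ray("top",c2,.05))
o1=ray("wrist",(337,205.5),.3);o2=ray("wrist",(337,205.5),.0);q1=ray("top",c2,.3);q2=ray("top",c2,0)
A=np.c_[o2-o1,-(q2-q1)];s=np.linalg.lstsq(A,q1-o1,rcond=None)[0];print("tri",o1+s[0]*(o2-o1),q1+s[1]*(q2-q1))
for z in (.04,.035):print("slot ends",ray("wrist",(226,207),z),ray("wrist",(420,207),z))
```

```text
heading -7.71963817980091 y at x=.55 0.2612610078793471
pin px [336.0174 205.0261] 115 330 342 199 213 [0.5606 0.264  0.048 ]
mark [300.3906 148.9844] 64 [0.5378 0.3231 0.074 ]
mark [302.5 265. ] 4 [0.5209 0.2179 0.074 ]
mid [0.5293 0.2705 0.074 ]
pin-marks along 0.03271125345180128 across -0.002283026861669637
top pin [144.6818 221.5909] 22 [0.5582 0.26   0.05  ]
tri [0.5614 0.262  0.042 ] [0.5597 0.2626 0.0419]
slot ends [0.453  0.2776 0.04  ] [0.6421 0.247  0.04  ]
slot ends [0.4516 0.2767 0.035 ] [0.6432 0.2457 0.035 ]
```

Emit:
arm_command --xyz '[[0,-0.015,0],[-0.005,-0.035,0],[-0.01,-0.07,0],[-0.02,-0.105,0],[-0.025,-0.14,0],[-0.035,-0.175,0],[-0.045,-0.205,0],[-0.05,-0.235,0],[-0.06,-0.265,0],[-0.07,-0.295,0],[-0.08,-0.32,0],[-0.085,-0.34,0],[-0.085,-0.355,0],[-0.085,-0.36,0],[-0.085,-0.36,0],[-0.085,-0.36,0]]' --rot '[[0,0,0.1],[0,0,0.2],[0,0,0.3],[0,0,0.4],[0,0,0.5],[0,0,0.6],[0,0,0.7],[0,0,0.8],[0,0,0.9],[0,0,1.0],[0,0,1.1],[0,0,1.2],[0,0,1.3],[0,0,1.4],[0,0,1.5],[0,0,1.5]]'

```text
time: 5.22
ee_pos: [0.4625, -0.0974, 0.2527]
eef_rot: [0.114, 0.993, -0.0, 0.0]
ft_force: [-0.1, 0.4, -0.5]
width: 0.0871
grip_force: 0.0
```

Run:
```python
from h import *
np.set_printoptions(precision=4,suppress=True)
s=r.read_state(); print(s["time"],s["ee_pos"],s["eef_rot"],s["joint_positions"])
im=snap("wrist","w2")
for l in ["plate_handle","plate_hole"]:
    for d in r.spot_point(l,"wrist")[:2]: p=W("wrist",d["at"]);print(l,round(d["conf"],2),p,np.round(pix("wrist",p)))
```

```text
5.2167 [ 0.4625 -0.0974  0.2527] [ 0.1141  0.9935 -0.0004  0.0002] [ 0.9553  0.0246 -0.8431  1.7634  0.0195  1.3616  1.4503]
plate_hole 0.84 [ 0.4661 -0.092   0.0047] [328. 203.]
```

View pics/w2.png

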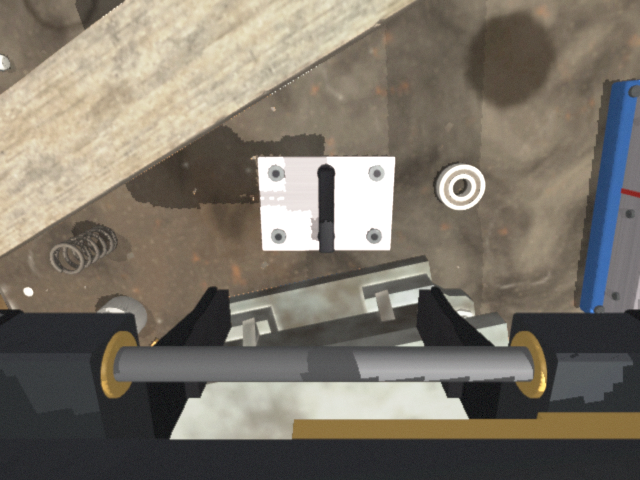

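Wrist view over the plate: the plate spans (258..394, 157..251), squared up with the gripper, and the bar runs from (326,168) to (326,251). The bearing at (461,187) is clear of the fingers.

Run:
```python
from h import *
np.set_printoptions(precision=4,suppress=True)
im=cv2.imread("pics/w2.png").astype(int); mn,mx=im.min(2),im.max(2)
m=np.zeros(mn.shape,bool); m[140:262,245:405]=(mn>150)[140:262,245:405]
for z in (0,.01,.02):print("plate",z,rect("wrist",m,z))
d=np.zeros_like(m); d[150:262,308:345]=(mx<60)[150:262,308:345]
for z in (.036,.046):print("bar",z,rect("wrist",d,z))
# height: bar centre seen in top and wrist
v,u=np.nonzero(d); 
cs=lambda k:max(cv2.findContours(k.astype(np.uint8),0,cv2.CHAIN_APPROX_NONE)[0],key=cv2.contourArea)
a=np.array(cv2.minAreaRect(cs(d))[0])
t=cv2.imread("pics/top0.png").astype(int); dt=np.zeros(mn.shape,bool); dt[240:300,325:355]=(t.max(2)<60)[240:300,325:355]
b=np.array(cv2.minAreaRect(cs(dt))[0]); print(a,b)
o1,o2,q1,q2=ray("wrist",a,.3),ray("wrist",a,0),ray("top",b,.3),ray("top",b,0)
s=np.linalg.lstsq(np.c_[o2-o1,-(q2-q1)],q1-o1,rcond=None)[0];print("tri",o1+s[0]*(o2-o1),q1+s[1]*(q2-q1))
```

```text
plate 0 ((468.40948486328125, -94.98666381835938), (145.36468505859375, 104.22999572753906), 76.67512512207031)
plate 0.01 ((466.2815246582031, -94.54673767089844), (141.85960388183594, 101.71676635742188), 76.67514038085938)
plate 0.02 ((464.153564453125, -94.10684204101562), (138.3545379638672, 99.20355224609375), 76.67514038085938)
bar 0.036 ((465.8336486816406, -95.19111633300781), (14.583924293518066, 88.87261962890625), 76.42729949951172)
bar 0.046 ((463.5714416503906, -94.70398712158203), (14.19884204864502, 86.5260009765625), 76.42729949951172)
[325.5 208.5] [337.1086 270.5248]
tri [ 0.4655 -0.0949  0.031 ] [ 0.4654 -0.0954  0.031 ]
```

Emit:
arm_command --xyz '[[0.003,0.002,-0.02],[0.0035,0.0025,-0.05],[0.0035,0.0025,-0.085],[0.0035,0.0025,-0.12],[0.0035,0.0025,-0.155],[0.0035,0.0025,-0.185],[0.0035,0.0025,-0.21],[0.0035,0.0025,-0.225],[0.0035,0.0025,-0.232],[0.0035,0.0025,-0.235],[0.0035,0.0025,-0.235],[0.0035,0.0025,-0.235]]' --rot '[[0,0,0],[0,0,0],[0,0,0],[0,0,0],[0,0,0],[0,0,0],[0,0,0],[0,0,0],[0,0,0],[0,0,0],[0,0,0],[0,0,0]]'

```text
time: 6.37
ee_pos: [0.4673, -0.0937, 0.0186]
eef_rot: [0.115, 0.993, -0.0, 0.001]
ft_force: [-0.1, 0.7, -0.2]
width: 0.0868
grip_force: 0.0
```

Emit:
arm_command --xyz '[[0,0,0],[0,0,0],[0,0,0],[0,0,0],[0,0,0],[0,0,0],[0,0,0],[0,0,0],[0,0,0],[0,0,0],[0,0,0],[0,0,0]]' --rot '[[0,0,0],[0,0,0],[0,0,0],[0,0,0],[0,0,0],[0,0,0],[0,0,0],[0,0,0],[0,0,0],[0,0,0],[0,0,0],[0,0,0]]' --grip 0 --squeeze 40

```text
time: 7.37
ee_pos: [0.4664, -0.094, 0.0176]
eef_rot: [0.115, 0.993, -0.0, -0.0]
ft_force: [-0.7, -0.3, 0.3]
width: 0.0158
grip_force: 40.0
```

Emit:
arm_command --xyz '[[0,0,0.005],[0,0,0.015],[0,0,0.03],[0,0,0.05],[0,0,0.07],[0,0,0.09],[0,0,0.11],[0,0,0.13],[0,0,0.15],[0,0,0.165],[0,0,0.175],[0,0,0.18],[0,0,0.18]]' --rot '[[0,0,0],[0,0,0],[0,0,0],[0,0,0],[0,0,0],[0,0,0],[0,0,0],[0,0,0],[0,0,0],[0,0,0],[0,0,0],[0,0,0],[0,0,0]]'

```text
time: 8.45
ee_pos: [0.4667, -0.0936, 0.1984]
eef_rot: [0.115, 0.993, -0.0, 0.001]
ft_force: [-0.3, -0.4, -4.5]
width: 0.0155
grip_force: 40.0
```

Emit:
arm_command --xyz '[[0,0.005,0],[0,0.015,0],[0,0.03,0],[0,0.05,0],[0.005,0.07,0],[0.01,0.09,0],[0.015,0.11,0],[0.02,0.13,0],[0.025,0.15,0],[0.03,0.17,0],[0.035,0.19,0],[0.04,0.21,0],[0.045,0.23,0],[0.05,0.25,0],[0.055,0.27,0],[0.06,0.29,0],[0.0615,0.31,0],[0.0615,0.33,0],[0.0615,0.345,0],[0.0615,0.355,0]]' --rot '[[0,0,-0.02],[0,0,-0.06],[0,0,-0.12],[0,0,-0.2],[0,0,-0.28],[0,0,-0.36],[0,0,-0.44],[0,0,-0.52],[0,0,-0.6],[0,0,-0.68],[0,0,-0.76],[0,0,-0.84],[0,0,-0.92],[0,0,-1.0],[0,0,-1.08],[0,0,-1.16],[0,0,-1.24],[0,0,-1.32],[0,0,-1.39],[0,0,-1.44]]'

```text
time: 10.12
ee_pos: [0.5268, 0.2633, 0.196]
eef_rot: [0.742, 0.67, -0.001, -0.001]
ft_force: [-0.3, -0.5, -4.6]
width: 0.0157
grip_force: 40.0
```

Emit:
arm_command --xyz '[[0,0.003,0],[0,0.005,0],[0,0.005,0],[0,0.005,0],[0,0.005,0],[0,0.005,0]]' --rot '[[0,0,-0.035],[0,0,-0.05],[0,0,-0.059],[0,0,-0.059],[0,0,-0.059],[0,0,-0.059]]'

```text
time: 10.62
ee_pos: [0.5282, 0.2657, 0.1974]
eef_rot: [0.761, 0.649, -0.0, 0.0]
ft_force: [-0.8, -0.1, -4.7]
width: 0.0159
grip_force: 40.0
```

Run:
```python
from h import *
np.set_printoptions(precision=4,suppress=True)
s=r.read_state(); print(s["time"],s["ee_pos"],s["eef_rot"],s["ft_force"],s["torque"],s["width"])
a=snap("wrist","w3"); b=snap("scene","s3")
for c in ("wrist","scene","top"):
  if c=="top": r.camera("top")
  for l in ["plate_handle","plate_hole","jig_marks"]:
    for d in r.spot_point(l,c)[:1]: p=W(c,d["at"]);print(c,l,round(d["conf"],2),p,np.round(pix(c,p)))
cv2.imwrite("pics/s3c.png",cv2.resize(b[200:420,60:360,::-1],None,fx=2,fy=2))
```

```text
10.6167 [0.5282 0.2657 0.1974] [ 0.7611  0.6486 -0.0001  0.0001] [-0.7919 -0.0585 -4.6658] [-0.0376 -0.062   0.0417] 0.015851829448033646
wrist plate_handle 0.72 [0.5263 0.2658 0.2163] [320. 330.]
scene plate_handle 0.67 [0.5302 0.2627 0.2133] [174. 228.]
scene plate_hole 0.93 [0.5277 0.2663 0.1814] [176. 247.]
scene jig_marks 0.65 [0.5299 0.2642 0.0375] [190. 317.]
top plate_handle 0.97 [0.5252 0.2634 0.2114] [109. 224.]
top plate_hole 0.71 [0.5279 0.2638 0.1775] [117. 226.]
top jig_marks 0.78 [0.5255 0.2693 0.0395] [141. 240.]
```

View pics/w3.png

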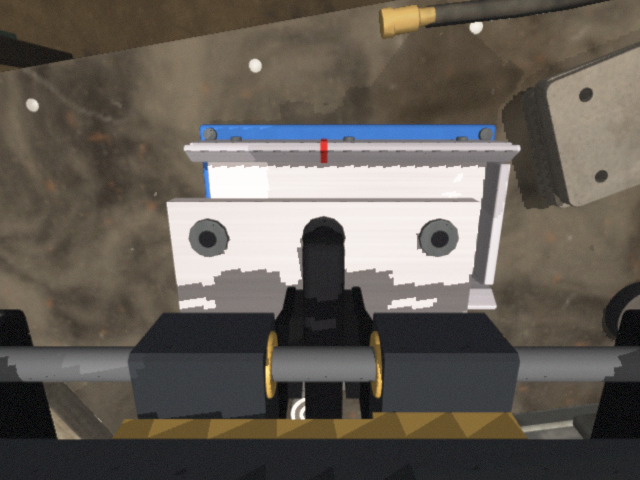

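View pics/s3c.png

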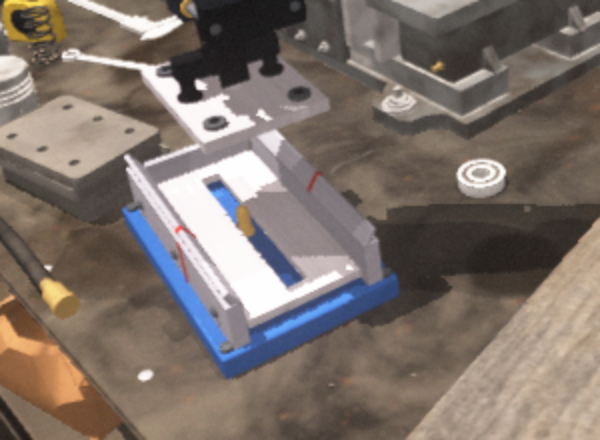

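Wrist view: the bar at (323,235) lines up with the far red mark at (323,150), the plate is parallel to the fences, and it hangs level in the scene view. I'll lower it into the flared mouth.

Emit:
arm_command --xyz '[[0,0,-0.01],[0,0,-0.03],[0,0,-0.05],[0,0,-0.07],[0,0,-0.085],[0,0,-0.095],[0,0,-0.102],[0,0,-0.107],[0,0,-0.11],[0,0,-0.11]]' --rot '[[0,0,0],[0,0,0],[0,0,0],[0,0,0],[0,0,0],[0,0,0],[0,0,0],[0,0,0],[0,0,0],[0,0,0]]'

```text
time: 12.05
ee_pos: [0.5281, 0.2664, 0.0875]
eef_rot: [0.761, 0.649, 0.0, 0.0]
ft_force: [-0.1, 0.6, -4.4]
width: 0.0157
grip_force: 40.0
```

Emit:
arm_command --xyz '[[0,0,-0.002],[0,0,-0.004],[0,0,-0.006],[0,0,-0.008],[0,0,-0.01],[0,0,-0.011],[0,0,-0.012],[0,0,-0.013],[0,0,-0.014],[0,0,-0.014]]' --rot '[[0,0,0],[0,0,0],[0,0,0],[0,0,0],[0,0,0],[0,0,0],[0,0,0],[0,0,0],[0,0,0],[0,0,0]]'

```text
time: 12.88
ee_pos: [0.5281, 0.2667, 0.0736]
eef_rot: [0.761, 0.649, 0.0, -0.0]
ft_force: [0.2, 3.5, -3.1]
width: 0.0158
grip_force: 40.0
```

Emit:
arm_command --xyz '[[0,0.001,0],[0,0.002,0],[0,0.002,-0.001],[0,0.002,-0.002],[0,0.002,-0.003],[0,0.002,-0.003]]' --rot '[[0,0,0],[0,0,0],[0,0,0],[0,0,0],[0,0,0],[0,0,0]]'

```text
time: 13.38
ee_pos: [0.5279, 0.2681, 0.0702]
eef_rot: [0.761, 0.649, -0.0, 0.0]
ft_force: [-0.1, -0.9, -4.5]
width: 0.0156
grip_force: 40.0
```

Now free in the channel (no side force); contact with the pin's tip should come next.

Emit:
arm_command --xyz '[[0,0,-0.0005],[0,0,-0.001],[0,0,-0.0015],[0,0,-0.002],[0,0,-0.002]]' --rot '[[0,0,0],[0,0,0],[0,0,0],[0,0,0],[0,0,0]]'

```text
time: 13.8
ee_pos: [0.528, 0.2685, 0.0691]
eef_rot: [0.761, 0.649, 0.0, 0.0]
ft_force: [-2.7, -1.7, 2.2]
width: 0.0158
grip_force: 40.0
```

Contact with the pin tip is at the expected height: TCP 0.069 puts the underside at about 52 mm. Now I'll slide towards the stop, about 33 mm expected, the first 22 mm of it now.

Emit:
arm_command --xyz '[[0.002,-0.0003,0],[0.004,-0.0006,0],[0.006,-0.001,0],[0.008,-0.0013,0],[0.01,-0.0016,0],[0.012,-0.0019,0],[0.014,-0.0022,0],[0.016,-0.0026,0],[0.018,-0.0029,0],[0.02,-0.0032,0],[0.022,-0.0035,0],[0.022,-0.0035,0]]' --rot '[[0,0,0],[0,0,0],[0,0,0],[0,0,0],[0,0,0],[0,0,0],[0,0,0],[0,0,0],[0,0,0],[0,0,0],[0,0,0],[0,0,0]]'

```text
time: 14.8
ee_pos: [0.5498, 0.266, 0.0692]
eef_rot: [0.761, 0.649, 0.0, -0.001]
ft_force: [-3.7, 1.3, 3.7]
width: 0.0159
grip_force: 40.0
```

Run:
```python
from h import *
np.set_printoptions(precision=4,suppress=True)
s=r.read_state(); print(s["time"],s["ee_pos"],s["ft_force"],s["torque"])
a=snap("wrist","w4")
for l in ["plate_handle","plate_hole"]:
    for d in r.spot_point(l,"wrist")[:1]: p=W("wrist",d["at"]);print(l,round(d["conf"],2),p)
```

```text
14.8 [0.5498 0.266  0.0692] [-3.6952  1.3019  3.694 ] [0.2905 0.9097 0.0019]
plate_handle 0.65 [0.5465 0.2643 0.089 ]
```

View pics/w4.png

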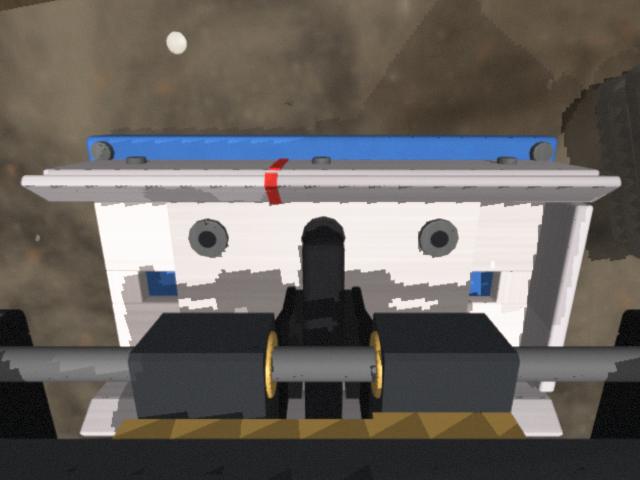

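The plate is in the channel and still parallel. The bar is at (323,235), past the red mark at (275,185), and about 11 mm remain to the pin. I'll slide on in 1 mm steps with light pressure.

Emit:
arm_command --xyz '[[0.001,-0.0002,0],[0.002,-0.0003,0],[0.003,-0.0005,0],[0.004,-0.0006,0],[0.005,-0.0008,0],[0.006,-0.001,0],[0.007,-0.0011,0],[0.007,-0.0011,0]]' --rot '[[0,0,0],[0,0,0],[0,0,0],[0,0,0],[0,0,0],[0,0,0],[0,0,0],[0,0,0]]'

```text
time: 15.62
ee_pos: [0.5575, 0.2628, 0.0679]
eef_rot: [0.761, 0.648, -0.0, 0.0]
ft_force: [-0.5, -0.8, -5.1]
width: 0.0157
grip_force: 40.0
```

Emit:
arm_command --xyz '[[0.0005,-0.0001,-0.0005],[0.001,-0.0002,-0.0005],[0.0015,-0.0002,-0.0005],[0.002,-0.0003,-0.0005],[0.002,-0.0003,-0.0005]]' --rot '[[0,0,0],[0,0,0],[0,0,0],[0,0,0],[0,0,0]]'

```text
time: 16.03
ee_pos: [0.5592, 0.2634, 0.068]
eef_rot: [0.761, 0.649, 0.0, 0.0]
ft_force: [0.1, 0.5, -4.5]
width: 0.0156
grip_force: 40.0
```

Contact is gone, so the hole is over the pin. I'll lower gently.

Emit:
arm_command --xyz '[[0,0,-0.001],[0,0,-0.002],[0,0,-0.003],[0,0,-0.004],[0,0,-0.004]]' --rot '[[0,0,0],[0,0,0],[0,0,0],[0,0,0],[0,0,0]]'

```text
time: 16.45
ee_pos: [0.5589, 0.2634, 0.0638]
eef_rot: [0.761, 0.649, -0.0, -0.0]
ft_force: [-0.2, -0.4, -4.0]
width: 0.0158
grip_force: 40.0
```

Emit:
arm_command --xyz '[[0,0,-0.001],[0,0,-0.002],[0,0,-0.003],[0,0,-0.004],[0,0,-0.005],[0,0,-0.006],[0,0,-0.006]]' --rot '[[0,0,0],[0,0,0],[0,0,0],[0,0,0],[0,0,0],[0,0,0],[0,0,0]]'

```text
time: 17.03
ee_pos: [0.5592, 0.2634, 0.0579]
eef_rot: [0.761, 0.649, 0.0, 0.0]
ft_force: [1.1, -0.6, -5.1]
width: 0.0155
grip_force: 40.0
```

Emit:
arm_command --xyz '[[0,0,-0.001],[0,0,-0.002],[0,0,-0.003],[0,0,-0.004],[0,0,-0.005],[0,0,-0.006],[0,0,-0.007],[0,0,-0.007]]' --rot '[[0,0,0],[0,0,0],[0,0,0],[0,0,0],[0,0,0],[0,0,0],[0,0,0],[0,0,0]]'

```text
time: 17.7
ee_pos: [0.5594, 0.2635, 0.0522]
eef_rot: [0.761, 0.649, 0.0, 0.0]
ft_force: [-2.0, -3.4, 8.4]
width: 0.0153
grip_force: 40.0
```

Emit:
arm_command --xyz '[[0,0,-0.0005],[0,0,-0.001],[0,0,-0.0015],[0,0,-0.0015],[0,0,-0.0015]]' --rot '[[0,0,0],[0,0,0],[0,0,0],[0,0,0],[0,0,0]]'

```text
time: 18.12
ee_pos: [0.5594, 0.2635, 0.0516]
eef_rot: [0.761, 0.649, 0.0, 0.001]
ft_force: [-6.2, -5.4, 16.6]
width: 0.0159
grip_force: 40.0
```

Emit:
arm_command --xyz '[[0,0,-0.0005],[0,0,-0.001],[0,0,-0.0015],[0,0,-0.0015],[0,0,-0.0015]]' --rot '[[0,0,0],[0,0,0],[0,0,0],[0,0,0],[0,0,0]]'

```text
time: 18.53
ee_pos: [0.5594, 0.2635, 0.0514]
eef_rot: [0.761, 0.649, 0.0, 0.001]
ft_force: [-10.5, -9.3, 30.1]
width: 0.016
grip_force: 40.0
```

Run:
```python
from h import *
np.set_printoptions(precision=4,suppress=True)
s=r.read_state(); print(s["time"],s["ee_pos"],s["ft_force"],s["torque"],s["width"])
a=snap("wrist","w5"); b=snap("scene","s5")
for l in ["plate_handle","plate_hole","bearing"]:
    for d in r.spot_point(l,"scene")[:1]: print(l,round(d["conf"],2),W("scene",d["at"]))
A=cv2.resize(b[220:400,80:320],(800,600),interpolation=cv2.INTER_CUBIC)
cv2.imwrite("pics/s5c.png",A[:,:,::-1])
```

```text
18.5333 [0.5594 0.2635 0.0514] [-10.4593  -9.2661  30.0556] [-2.0769  2.5587  0.0057] 0.0160121952787307
plate_handle 0.67 [0.5611 0.2637 0.0696]
plate_hole 0.87 [0.5554 0.262  0.0359]
bearing 0.54 [ 0.482   0.0459 -0.    ]
```

View pics/s5c.png

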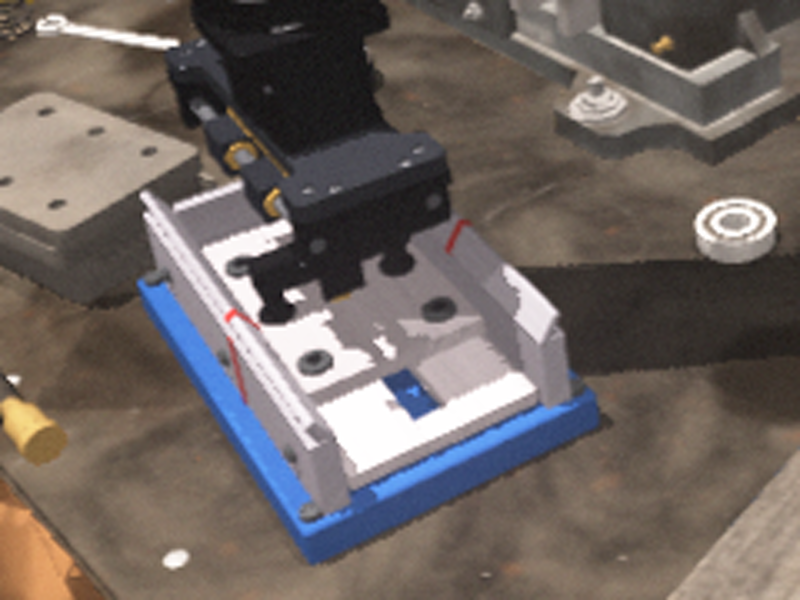

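View pics/w5.png

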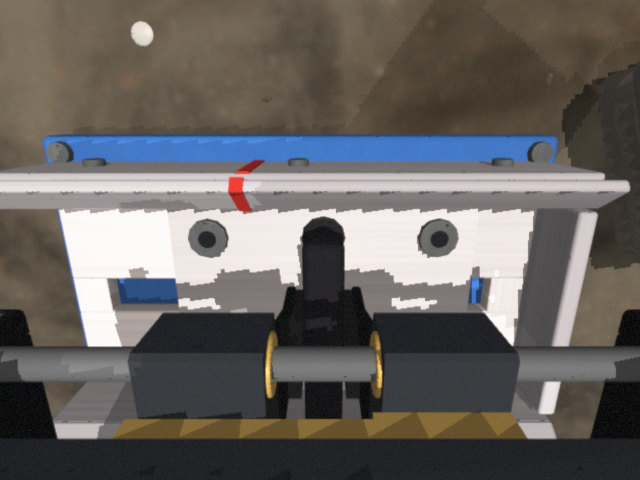

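The plate lies flat on the deck with the brass pin in its hole. The last 13 N moved it only 0.2 mm, so the deck is on its stop. I'll ease the push to a moderate level and hand in.

Emit:
arm_command --xyz '[[0,0,0.0004],[0,0,0.0008],[0,0,0.0008],[0,0,0.0008],[0,0,0.0008],[0,0,0.0008]]' --rot '[[0,0,0],[0,0,0],[0,0,0],[0,0,0],[0,0,0],[0,0,0]]'

```text
time: 19.28
ee_pos: [0.5594, 0.2635, 0.0515]
eef_rot: [0.761, 0.649, 0.0, 0.001]
ft_force: [-8.2, -8.0, 22.8]
width: 0.0157
grip_force: 40.0
```

```bash
python3 -c "
from bench import r
print(r.close_job())"
```

```text
the job is handed in; nothing more can be done
None
```

I slid the bush plate along the channel until it dropped over the pin, and handed the job in at about 19 s with the gripper still holding it down at about 23 N. The deck is on its stop by height and force, and I never touched the bearing, sleeve or spring.

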